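Show the clean dough scraper to the inspection camera

ROBOT

A 6-joint arm with a two-finger parallel gripper is mounted at the origin on the work surface. World frame = base frame: x ahead of the robot, y to its left, z up, the work surface at z = 0. Lengths are in mm, angles in degrees, forces in N, time in s.
With the tool pointing down it reaches from about 250 to 775 mm from the base axis. Payload 8.9 kg.
Tool frame: the origin (TCP) lies midway between the tips of the shut fingers; the grasp point (between the pads) lies 19 mm behind it (r.pinch_z is the y of the grasp point in the tool frame, in mm); y points along the fingers, z is the direction in which the jaws open and shut, and the axes are right-handed (so a half turn about y gives the same grasp; the last joint's range is limited). The gripper opens to 85 mm and grips with 20 to 120 N. Pads are 22 mm wide; open, the fingers measure 114 mm over their backs; the gripper's body (76 mm by 85 mm) begins 54 mm behind the grasp point. The pads swing forward as they close: fully open they stand 13 mm farther back than shut.
Start: joints at [68.165, 16.656, -8.789, 64.555, 0, 82.019], TCP at [125.706, 509.727, 231.305] pointing down, gripper open.
Joint ranges: [-144.48, 144.48], [-52.06, 99.96], [-74.48, 78.29], [-112.23, 115.85], [-86.99, 84.42], [-180, 180]. Speed limits (degrees/s): [127.2, 127.2, 159.86, 180, 180, 180].

INTERFACE

Orientations are given as [roll, pitch, yaw] about the fixed x, y, z axes, in that order (R = Rz(yaw) Ry(pitch) Rx(roll)).
In Python, from bench import r gives the robot as it stands. The module is installed in compiled form; this text tells all that it offers.
- The arm moves only by the tool step_arm, never from a script. Its argument "deltas" is a list of rows, each an object with "fingers": the closure, from -1 (fully open) to 1 (shut); "offset": the shift along the world's x, y, z as a fraction of full scale, a list of three; "yaw": the turn about the world's z as a fraction of full scale. In form: [{"fingers": fingers, "offset": [tx, ty, tz], "yaw": yaw}, ...]. A call has 1 to 10 rows; each row shifts and turns the pose as measured when the row begins; what a row does not reach is not made up. Full scale, the value 1, is 60 mm for a shift and pi rad for a turn. A row lasts 1/8 s, in which the tool goes at most 62.5 mm and 10.7 degrees, less where a joint would pass 70% of its speed; a pose out of reach is approached as far as the arm can. A call with a number of a shift or a turn outside -1 to 1 is refused whole. A call with a gripper value outside its range is refused whole. The fingers move at their own pace and stop on an object; "squeeze" is the grip in N (left out, the last holds). Time passes only in rows, so rows that do not move let the fingers close. It gives the time, the measured TCP pose, the force and the opening at its end, in the units of the state.
- r.read_state(): the state, without advancing time (a new reading comes with each control period).
- r.grab_frame(name): name is "scene" or "side" or "wrist"; returns the picture (420x560x3 uint8, red, green, blue); there is no depth.
- r.get_calibration(name): a dict with "intrinsics" (3x3 intrinsics, pixels), "k1" (the pictures are not rectified: a ray, as slopes to the right and down, at radius r is drawn at 1 + k1 r^2 times it, then the intrinsics apply), "world_from_camera" (4x4, takes a point from camera to world coordinates). Camera axes: x right, y down, z forward; pixel columns grow to the right and rows downward; lengths in mm; the calibration is good to about 2 mm. A picture is of the moment at which its call begins: read the wrist's pose just before it. get_calibration takes no time and is no camera call; for the wrist camera it gives the pose at the moment of the call.
- r.hand_in(): hands the job in, once; it reports no verdict.
Trained networks look in the newest picture that a camera, given by its name, has taken for a name from the list of things; names that differ only in an ending like _2 or _b are one class to them, and where a whole thing is asked for, a point or a joint stands for the part that bears it (a point fixed in the world has none). Each returns a list of dicts, best first, with "confidence" (0 to 1); they miss things now and then, are a little off and sometimes report something else, mostly with a low value. They report only what shows in the picture. A call takes as long as a camera call. They do not tell look-alikes from the thing itself.
- r.boxes_of(name, camera): "bbox" ([left, top, right, bottom] in pixels, round what is visible of it).
- r.outline_of(name, camera): "mask" (420x560 bool, what is visible of it) and "bbox" ([left, top, right, bottom] in pixels, round what is visible of it).
The state is a dict: "time_s": time; "joints": joint angles; "joint_vel": joint speeds; "effort": joint torques, N m; "ee_pos": TCP position; "ee_rot": TCP orientation; "force": force on the tool from outside, world axes, zero at the start; "ft_torque": the same for the moment, N m; "gripper_width": opening from 0.0 (shut) to 1.0 (fully open).
Only numpy, scipy, OpenCV 4.12 (cv2) and the standard library are available. Lean on these libraries where they do the work, as an engineer would, in place of code of your own. Each camera call takes 0.05 s, during which the arm holds its last target. There are 200 camera calls.

TASK

Hygiene check: first switch the inspection lamp on by pushing its toggle lever fully over to the other side. Then take the widest dough scraper out of the wooden block by its handle and hold it up in the camera's line of sight, the middle of the blade 17 cm in front of the lens, the blade's flat face square to the camera, handle uppermost and level. Finish while still holding it there steadily; leave the other two scrapers in their slots and do not disturb the camera or anything else on the table.

Things in the scene. Friction and masses are not known exactly. Their poses are not given: they have to be found in the camera images.
- scraper_wide: Dough scraper standing blade-down in a slot of the block: steel blade 150 mm wide, 85 high, 3 thick; along its top a black bar handle 150 mm long, 22 thick, 28 high (80 to 108 mm above the lower blade edge). The widest, the one wanted; 0.15 to 0.31 kg. Origin: middle of the lower blade edge; x square to the blade (across the handle), y along the handle, z from blade edge up to the handle.
- scraper_wide_mid (a point): Middle of the wide scraper's blade, 45 mm above its lower edge: the point to be shown to the camera. Same axes as the scraper.
- scraper_wide_grip (a point): Middle of the wide scraper's handle, 94 mm above the lower blade edge: the place to grip it, across the 22 mm. Same axes as the scraper.
- scraper_medium: Dough scraper standing blade-down in a slot of the block: steel blade 115 mm wide, 85 high, 3 thick; along its top a black bar handle 115 mm long, 22 thick, 28 high (80 to 108 mm above the lower blade edge). Not wanted: stays in its slot. Origin: middle of the lower blade edge; x square to the blade (across the handle), y along the handle, z from blade edge up to the handle.
- scraper_narrow: Dough scraper standing blade-down in a slot of the block: steel blade 85 mm wide, 85 high, 3 thick; along its top a black bar handle 85 mm long, 22 thick, 28 high (80 to 108 mm above the lower blade edge). Not wanted: stays in its slot. Origin: middle of the lower blade edge; x square to the blade (across the handle), y along the handle, z from blade edge up to the handle.
- block: Fixed wooden block, 205 (x) x 184 (y) mm, 45 mm high, with three slots along its y at x = -75, 0, +75 mm, each 5 mm wide, 160 long, 35 deep (floor 10 mm above the table); the scrapers stand loosely and lean a few degrees. Which scraper is in which slot varies. Origin: centre of its underside, on the table.
- lens (a point): Front of the lens of the inspection camera: a grey 60 mm box with eight small lamps round its black lens, in a fork on a thin fixed post (pivot 345 mm up), tilted stiffly downward by 17 to 34 degrees. Axes are the camera's: it looks along its own -x, y is level, z is its up.
- focus (a point): Point in the air on the camera's line of sight, 170 mm in front of the lens (at its own -x), where the blade's middle is to be held. Axes are the camera's, as for the lens.
- stand: The camera's fixed post (18 mm thick) and round foot (130 mm across). Origin: centre of the foot's underside, on the table; the camera looks roughly to its -x, z up.
- lamp_switch (a joint): Toggle lever that switches the inspection lamp: 0 = off, leaning 0.5 rad to the -x side of its box; 1.0 = fully on, leaning 0.5 rad to the +x side. It starts between 0 and 0.15, stays where it is left, and takes about 1 N at the knob.
- lamp_switch_tip (a point): Centre of the 26 mm black ball knob at the toggle lever's end, 70 mm from the lever's pivot, about 83 mm above the table when off. The lever below it is a 10 mm steel rod.
- switch_pivot (a point): Pivot of the toggle lever, 22 mm above the table in the middle of its fixed grey switch box (70 (x) x 50 (y) mm, 25 mm high). Axes are the box's: the lever swings in its x-z plane, towards +x to switch on.
- cup: Bystander, stays where it is: steel portion cup, 70 mm across, 55 mm high. Origin: centre of its underside.
- bowl: Bystander, stays where it is: steel mixing bowl, 200 mm across, 90 mm high. Origin: centre of its underside.
- syrup: Bystander, stays where it is: brown syrup bottle, 68 mm across, 200 mm high. Origin: centre of its underside.
- milk_jug: Bystander, stays where it is: white milk jug, 130 x 100 mm, 232 mm high. Origin: centre of its underside.
- carton: Bystander, stays where it is: yellow carton, 60 x 130 mm, 170 mm high. Origin: centre of its underside.
There are look-alikes about, which are no part of the job. Leave any orange or turquoise look-alike of the scraper_wide alone.

How it is judged (in metres and radians):
On the way, in this order (a step that is already met when the one before it is completed fails the run):
1. the lamp's toggle lever is fully over (on) (value of joint lamp_switch above 0.8 rad), for 0.2 s.
2. the wide scraper is held by the fingers, lifted clear of the block (value of joint lamp_switch above 0.8 rad and z of scraper_wide in the frame of block above 0.055 m and contact force between the fingers and scraper_wide above 1 N), for 0.2 s.
3. the wide scraper is presented to the camera and held steady (distance between scraper_wide_mid and focus below 0.03 m and angle between the x axis of scraper_wide and the x axis of focus, either way round below 0.21 rad and angle between the y axis of scraper_wide and the y axis of focus, either way round below 0.21 rad and angle between scraper_wide's own z axis and vertical below 1.2 rad and linear speed of scraper_wide below 0.03 m/s and angular speed of scraper_wide below 0.2 rad/s and contact force between the fingers and scraper_wide above 1 N and contact force between scraper_wide and stand below 0.2 N and contact force between scraper_wide and block below 0.2 N), for 0.5 s.
At the end, for the whole second after the job is handed in: Lever over 0.8; wide scraper held by the fingers alone, at rest, blade middle within 30 mm of the point 170 mm before the lens, blade face square to the line of sight and handle parallel to the camera's level axis within 12 degrees, handle up; other scrapers within 20 mm of their start (all of step 3 and value of joint lamp_switch above 0.8 rad and distance of each of scraper_medium, scraper_narrow from where it was at the start of the episode below 0.02 m); the arm keeps its last pose, push and grip.
It fails at once if another scraper is moved more than 25 mm (distance of any of scraper_medium, scraper_narrow from where it was at the start of the episode above 0.025 m).
It fails at once if the camera is pushed out of its aim by more than 8 mm (distance of lens from where it was at the start of the episode above 0.008 m).
It fails at once if a bystander is shifted more than 25 mm (distance of any of cup, bowl, syrup, milk_jug, carton from where it was at the start of the episode above 0.025 m).
It also fails if it takes over 53 s, if anything falls off the work surface, if the arm or the gripper's body presses on something with over 40 N, if the wrist force passes 120 N, or if a joint passes its speed limit or range.

## Working session

There is one attempt and no reset: what is moved stays moved. The work goes in short steps, Python scripts to look and compute and a tool call to move; the robot and the scene stay as the last step left them, time stands still between calls to the robot, and variables do not carry over. Pictures are saved under pics/ and viewed, on a budget of 10 in all, crops included, one or two more only if the job needs it, and the job is handed in when it is done.

Besides the shell and the picture viewer there is one more tool, called after "Call:" as name(argument=value, ...), one argument or row to a line, values as JSON. step_arm: Moves the arm, as the interface text tells. Its arguments: {"type":"object","properties":{"deltas":{"type":"array"},"squeeze":{"type":"number"}},"required":["deltas"]}

```bash
mkdir -p pics; cat > h.py <<'E'
import numpy as np,cv2
from bench import r
def snap(n,f):
    im=r.grab_frame(n); cv2.imwrite('pics/'+f,im[:,:,::-1]); return im
def ray(cal,px):
    K=np.array(cal['intrinsics']);T=np.array(cal['world_from_camera']);
    s=np.array([(px[0]-K[0,2])/K[0,0],(px[1]-K[1,2])/K[1,1]]);u=s.copy()
    for _ in range(20): u=s/(1+cal['k1']*(u@u))
    d=T[:3,:3]@np.array([u[0],u[1],1]);return T[:3,3],d/np.linalg.norm(d)
def onz(cal,px,z):
    o,d=ray(cal,px);return o+d*(z-o[2])/d[2]
def tri(*rs):
    A=sum(np.eye(3)-np.outer(d,d) for o,d in rs);b=sum((np.eye(3)-np.outer(d,d))@o for o,d in rs)
    p=np.linalg.solve(A,b);return p,[np.linalg.norm((np.eye(3)-np.outer(d,d))@(p-o)) for o,d in rs]
def proj(cal,P):
    K=np.array(cal['intrinsics']);T=np.array(cal['world_from_camera']);
    c=T[:3,:3].T@(np.array(P)-T[:3,3]);u=c[:2]/c[2];u=u*(1+cal['k1']*(u@u));return K[:2,:2]@u+K[:2,2]
E
python3 - <<'E'
from h import *
a=snap('scene','s1.png');b=snap('side','d1.png')
w=snap('wrist','w1.png')
cv2.imwrite('pics/sd.png',cv2.resize(np.vstack([a,b]),(800,1200))[:,:,::-1])
for n in ['scene','side','wrist']:
    c=r.get_calibration(n);print(n,np.round(c['intrinsics'],1).tolist(),c['k1'],np.round(c['world_from_camera'],3).tolist())
    for o in ['scraper_wide','scraper_medium','scraper_narrow','block','lens','stand','lamp_switch_tip','switch_pivot','cup','bowl','syrup','milk_jug','carton']:
        print(o,[(np.round(x['bbox']).astype(int).tolist(),round(x['confidence'],2)) for x in r.boxes_of(o,n)[:4]])
print(r.read_state())
E
```

```text
scene [[510.7, 0.0, 284.9], [0.0, 510.7, 213.5], [0.0, 0.0, 1.0]] 0.05201853447759256 [[-0.333, 0.804, -0.493, 1189.121], [0.943, 0.28, -0.18, 322.564], [-0.007, -0.525, -0.851, 1394.763], [0.0, 0.0, 0.0, 1.0]]
scraper_wide [([192, 117, 236, 158], 0.73), ([198, 167, 242, 200], 0.64), ([139, 152, 187, 190], 0.58), ([86, 227, 156, 293], 0.52)]
scraper_medium [([180, 209, 217, 233], 0.58)]
scraper_narrow [([195, 190, 224, 213], 0.97)]
block [([172, 179, 254, 251], 0.77), ([86, 229, 156, 290], 0.67)]
lens [([210, 244, 251, 281], 0.61)]
stand [([213, 248, 269, 336], 0.58)]
lamp_switch_tip [([356, 233, 368, 249], 0.44), ([197, 168, 245, 197], 0.44)]
switch_pivot [([343, 233, 375, 272], 0.68)]
cup [([283, 217, 307, 246], 0.89), ([195, 191, 223, 212], 0.71)]
bowl [([85, 229, 159, 290], 0.91)]
syrup [([177, 290, 207, 333], 0.65)]
milk_jug [([331, 300, 391, 369], 0.89)]
carton [([389, 267, 460, 341], 0.95)]
side [[415.2, 0.0, 278.4], [0.0, 415.2, 210.3], [0.0, 0.0, 1.0]] -0.003528612909532779 [[0.951, -0.195, 0.241, 216.625], [-0.31, -0.618, 0.723, -748.869], [0.008, -0.762, -0.648, 922.253], 
[... 1139 characters left out ...]
l []
syrup []
milk_jug []
carton []
{'time_s': 2.1, 'joints': array([ 6.81640598e+01,  1.66568036e+01, -8.78618504e+00,  6.45546991e+01,
        9.63467099e-04,  8.20202017e+01]), 'joint_vel': array([ 0.00955822, -0.10644638, -0.06615528,  0.08261373,  0.00206299,
       -0.01700207]), 'effort': array([ 3.44269756e-03, -5.37024236e+01,  3.31637013e+01,  2.10968486e-03,
        1.52691172e-05,  2.07988950e-05]), 'ee_pos': array([125.71864938, 509.75677568, 231.31624399]), 'ee_rot': array([-8.99975764e+01,  6.33137921e-04, -1.38561418e+01]), 'force': array([ 0.02573855, -0.05127802,  0.24894076]), 'ft_torque': array([ 0.01494991, -0.04084792,  0.02860335]), 'gripper_width': 1.0031508801570388}
```

View pics/s1.png

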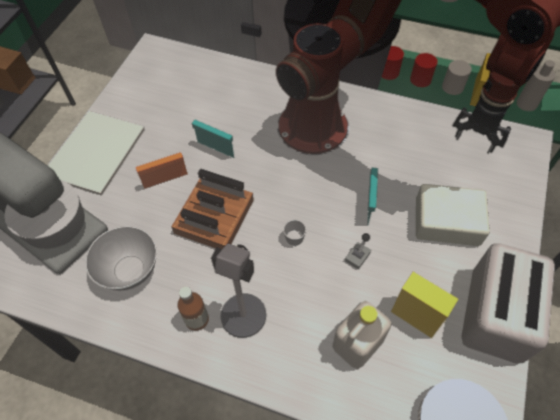

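View pics/d1.png

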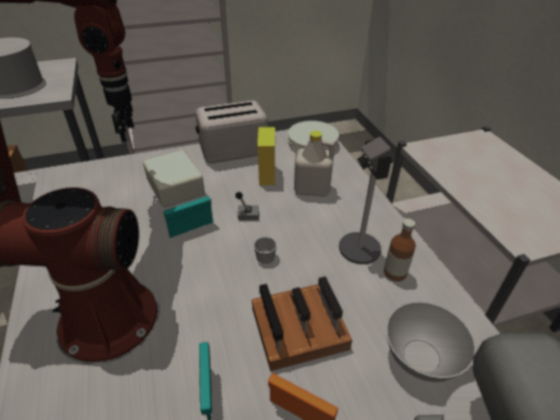

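The scene view shows the block at about (213,210) with three black-handled scrapers. The top one, at (220,182), looks widest. The orange (162,170) and turquoise (213,138), (373,190) ones are look-alikes. The switch is at (359,250), and the camera head is at (233,262) on a stand at (243,316). I'll check enlarged crops.

```bash
python3 - <<'E'
from h import *
a=cv2.imread('pics/s1.png');b=cv2.imread('pics/d1.png')
def crop(im,x,y,w,h): return cv2.resize(im[y:y+h,x:x+w],(400,300),interpolation=cv2.INTER_CUBIC)
g=lambda im:np.clip(im*1.6,0,255).astype(np.uint8)
cv2.imwrite('pics/c1.png',g(np.vstack([np.hstack([crop(a,160,160,120,90),crop(b,240,270,128,96)]),np.hstack([crop(a,190,235,80,60),crop(b,340,130,64,48)])])))
S=r.get_calibration('scene');D=r.get_calibration('side')
def two(n,p,q): print(n,*[np.round(v,1) for v in tri(ray(S,p),ray(D,q))])
two('pivotbox',(358,256),(248,212))
two('knob',(365.5,237.5),(239.5,196.5))
two('head',(233,260),(377,155))
print('foot',onz(S,(243,316),5),onz(D,(360,247),5))
two('wide',(220,182),(271,313));two('nar',(210,200),(301,305));two('med',(199,220),(331,298))
for n,s,z in [('cup',(294,233),55),('bowl',(121,258),90),('syrup',(186,293),200),('jug',(370,314),232),('carton',(425,291),170)]: print(n,onz(S,s,z).round())
E
```

```text
pivotbox [455.8 288.8  11.1] [0.9 0.9]
knob [429.4 294.2  81.4] [1.5 1.5]
head [738.6  28.6 344.3] [1.7 1.7]
foot [745.35208299  29.81578888   5.        ] [744.45705693  31.33029747   5.        ]
wide [ 391.8 -180.9   94.6] [1.6 1.6]
nar [ 466.3 -182.4   97.9] [0.5 0.5]
med [ 543.  -184.8   98.4] [0.5 0.5]
cup [469.  88.  55.]
bowl [ 726. -344.   90.]
syrup [799. -86. 200.]
jug [713. 361. 232.]
carton [581. 480. 170.]
```

View pics/c1.png

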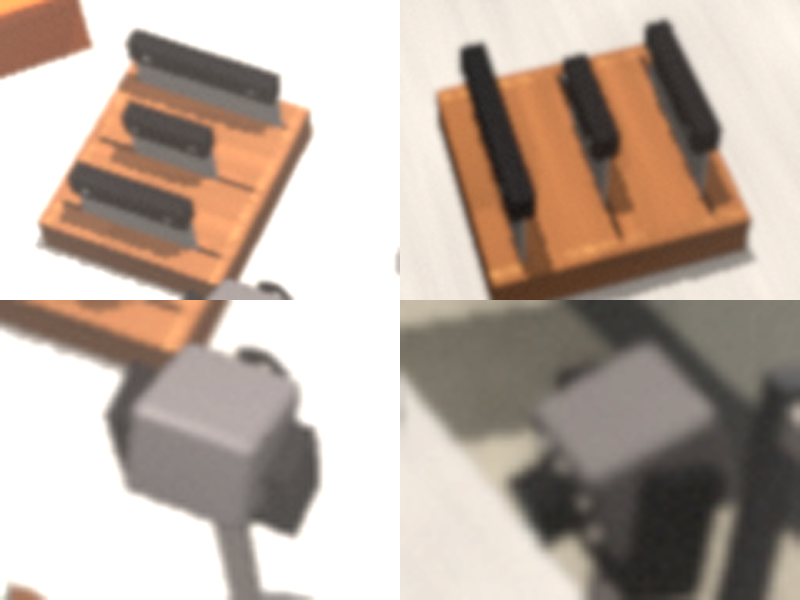

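The wide scraper is the one at scene (220,182). It spans the whole block, is black, and is longer than those at (210,200) and (199,220). The camera head faces roughly −x, towards the robot. Next I fit the camera box pose and check what surrounds the lever.

```bash
cat > fit.py <<'E'
from h import *
from scipy.optimize import least_squares
S=r.get_calibration('scene');D=r.get_calibration('side')
# corners (front?1:-1, y)
sc={(-1,-1):(229.6,244.4),(-1,1):(249.4,254),(1,1):(240,265),(1,-1):(217,257)}
sd={(-1,1):(362.1,147.3),(-1,-1):(368.8,158),(1,1):(379.2,136.4),(1,-1):(389.9,147.9)}
def R(yaw,t):
    c,s=np.cos(yaw),np.sin(yaw);ct,st=np.cos(t),np.sin(t)
    return np.array([[c,-s,0],[s,c,0],[0,0,1]])@np.array([[ct,0,-st],[0,1,0],[st,0,ct]])  # -x points down by t
def f(p):
    M=R(p[3],p[4]);e=[]
    for cal,d in((S,sc),(D,sd)):
        for k,v in d.items(): e.append(proj(cal,p[:3]+M@np.array([30*k[0],30*k[1],30]))-v)
    return np.concatenate(e)
s=least_squares(f,[738,28,345,0,.4],x_scale=[10,10,10,.1,.1])
if __name__=='__main__':
    print(s.x[:3].round(1),np.degrees(s.x[3:]).round(1),s.fun.round(1))
    print('turq',onz(S,(375,170),108),onz(S,(373,212),20),'pad',onz(S,(450,190),80),onz(S,(420,235),60))
    h=[onz(S,p,100) for p in[(160+132*.3,160+35*.3),(160+280*.3,160+80*.3)]];print('wide handle ends',h)
    h=[onz(D,p,104) for p in[(240+472*.32-128,270+48*.32),(240+520*.32-128,270+205*.32)]];print(h)
E
python3 fit.py
```

```text
[748.4  31.5 338.9] [-5.6 30.6] [-1.  -0.4  2.3 -0.3  0.1  1.4 -0.8 -0.9 -1.9  0.2  0.1  2.1  1.6 -1.3
  0.6 -0.6]
turq [200.72269103 262.00152657 108.        ] [295.28137172 292.46590915  20.        ] pad [178.68069107 497.21583871  80.        ] [353.88437234 444.72558936  60.        ]
wide handle ends [array([ 377.1327949 , -257.51096087,  100.        ]), array([ 379.18202711, -106.65289166,  100.        ])]
[array([ 394.28027593, -100.96577302,  104.        ]), array([ 386.46733343, -249.22494351,  104.        ])]
```

Call:
step_arm(
  deltas=[
    {"fingers": 1, "offset": [1, -0.7, -0.2], "yaw": 0},
    {"fingers": 1, "offset": [1, -0.8, -0.2], "yaw": 0},
    {"fingers": 1, "offset": [1, -0.8, -0.2], "yaw": 0},
    {"fingers": 1, "offset": [0.8, -0.8, 0], "yaw": 0},
    {"fingers": 1, "offset": [0.3, -0.3, 0], "yaw": 0},
  ],
)

```text
time_s: 2.72
ee_pos: [338.4, 332.1, 201.2]
ee_rot: [-89.8, -0.1, -13.5]
force: [-0.5, 0.2, -0.8]
gripper_width: -0.002
```

Call:
step_arm(
  deltas=[
    {"fingers": 1, "offset": [0.7, -0.5, -0.5], "yaw": 0},
    {"fingers": 1, "offset": [0, 0, -1], "yaw": 0},
    {"fingers": 1, "offset": [0, 0, -0.7], "yaw": 0},
    {"fingers": 1, "offset": [0, 0, 0], "yaw": 0},
  ],
)

```text
time_s: 3.22
ee_pos: [385.3, 299.4, 67.6]
ee_rot: [-89.6, -0.3, -13.8]
force: [-0.3, 0.5, 0.8]
gripper_width: 0.002
```

Call:
step_arm(
  deltas=[
    {"fingers": 1, "offset": [0.4, -0.08, 0], "yaw": 0},
    {"fingers": 1, "offset": [0.4, -0.08, 0], "yaw": 0},
    {"fingers": 1, "offset": [0.3, -0.06, 0], "yaw": 0},
    {"fingers": 1, "offset": [0.2, -0.04, 0], "yaw": 0},
  ],
)

```text
time_s: 3.72
ee_pos: [464.3, 285.7, 74.1]
ee_rot: [-89.5, -0.2, -13.6]
force: [-33.8, 8.3, 2.8]
gripper_width: 0.001
```

Call:
step_arm(
  deltas=[
    {"fingers": 1, "offset": [0.1, -0.02, 0], "yaw": 0},
    {"fingers": 1, "offset": [0.05, 0, 0], "yaw": 0},
  ],
)

```text
time_s: 3.98
ee_pos: [463.3, 286.0, 74.4]
ee_rot: [-89.5, 0.9, -13.4]
force: [-7.1, -0.4, -0.4]
gripper_width: 0.003
```

Call:
step_arm(
  deltas=[
    {"fingers": 1, "offset": [-0.4, 0.08, 0], "yaw": 0},
    {"fingers": 0, "offset": [-0.2, 0, 1], "yaw": 0},
    {"fingers": -1, "offset": [0, -0.5, 1], "yaw": 0},
    {"fingers": -1, "offset": [0, -1, 1], "yaw": 0},
    {"fingers": -1, "offset": [0, -1, 1], "yaw": 0},
  ],
)

```text
time_s: 4.6
ee_pos: [424.0, 175.9, 285.0]
ee_rot: [-89.5, 0.8, -12.9]
force: [1.6, 0.4, 0.6]
gripper_width: 0.847
```

```bash
python3 - <<'E'
from h import *
a=snap('scene','s2.png');b=snap('side','d2.png')
cv2.imwrite('pics/c2.png',np.hstack([cv2.resize(a[220:280,320:400],(400,300)),cv2.resize(b[180:228,220:284],(400,300))])[:,:,::-1])
S=r.get_calibration('scene');D=r.get_calibration('side')
for n in('scene','side'):print([(x['bbox'],x['confidence']) for x in r.boxes_of('lamp_switch_tip',n)[:3]])
st=r.read_state();print(st['joints'].round(1),st['ee_pos'].round(),st['ee_rot'].round(1))
E
```

```text
[]
[([252.4, 188.5, 262.6, 209.8], 0.62)]
[ 12.9   8.4 -11.6  70.5   0.8  26. ] [425. 177. 284.] [-89.5   0.8 -13.1]
```

View pics/c2.png

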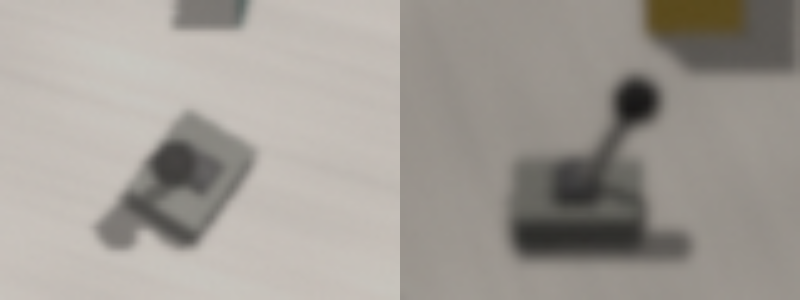

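The lever is over to the far side: the knob is at scene (355,252), leaning +x. Next I move above the wide scraper and turn the jaws across its handle.

Call:
step_arm(
  deltas=[
    {"fingers": -0.2, "offset": [-0.07, -0.75, -0.05], "yaw": -0.055},
    {"fingers": -0.2, "offset": [-0.07, -0.75, -0.05], "yaw": -0.055},
    {"fingers": -0.2, "offset": [-0.07, -0.75, -0.05], "yaw": -0.055},
    {"fingers": -0.2, "offset": [-0.07, -0.75, -0.05], "yaw": -0.055},
    {"fingers": -0.2, "offset": [-0.07, -0.75, -0.05], "yaw": -0.055},
    {"fingers": -0.2, "offset": [-0.07, -0.75, -0.05], "yaw": -0.055},
    {"fingers": -0.2, "offset": [-0.07, -0.75, -0.05], "yaw": -0.055},
    {"fingers": -0.2, "offset": [-0.07, -0.75, -0.05], "yaw": -0.055},
    {"fingers": -0.2, "offset": [0, 0, 0], "yaw": 0},
  ],
)

```text
time_s: 5.92
ee_pos: [387.2, -184.9, 252.7]
ee_rot: [-89.8, 1.3, -94.1]
force: [-0.2, -0.4, 0.2]
gripper_width: 0.6
```

```bash
python3 - <<'E'
from h import *
st=r.read_state();C=r.get_calibration('wrist');a=snap('wrist','w2.png')
print(st['ee_pos'].round(1),st['ee_rot'].round(1),st['joints'].round(1),st['gripper_width'],np.round(C['world_from_camera'],2))
for x in r.outline_of('scraper_wide','wrist')[:3]:
    ys,xs=np.nonzero(x['mask']);print(x['confidence'],x['bbox'],cv2.minAreaRect(np.c_[xs,ys].astype(np.float32)))
E
```

```text
[ 387.2 -184.9  252.7] [-89.8   1.3 -94.1] [-36.2   5.8 -19.3  65.5   1.2  57.9] 0.599901589460967 [[ 1.0000e+00 -7.0000e-02 -2.0000e-02  3.9281e+02]
 [-7.0000e-02 -9.6000e-01 -2.7000e-01 -1.1356e+02]
 [ 0.0000e+00  2.7000e-01 -9.6000e-01  3.9814e+02]
 [ 0.0000e+00  0.0000e+00  0.0000e+00  1.0000e+00]]
0.95 [85.9, 213.5, 143.9, 330.1] ((115.30313110351562, 272.0183410644531), (114.7497329711914, 56.21737289428711), 88.49256896972656)
0.88 [262.0, 99.0, 298.1, 281.4] ((280.5438232421875, 190.03143310546875), (182.08709716796875, 30.316680908203125), 88.76359558105469)
0.86 [236.9, 302.5, 339.5, 391.0] ((279.25689697265625, 360.2604064941406), (120.60930633544922, 59.579227447509766), 37.95423126220703)
```

View pics/w2.png

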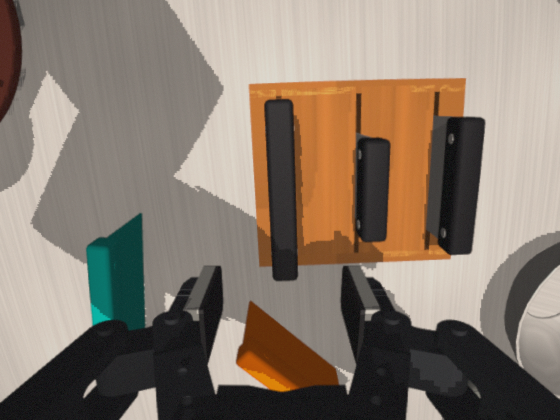

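The wrist view shows the wide black handle's top running from (279,100) to (285,279), next to the narrow one at (373,190) and the medium one at (463,185). The turquoise and orange look-alikes lie outside the block.

```bash
python3 - <<'E'
from h import *
C=r.get_calibration('wrist')
p,q=[onz(C,u,116) for u in[(279,102),(285,277)]]
print(p.round(1),q.round(1),((p+q)/2).round(1),np.linalg.norm(p-q),np.degrees(np.arctan2(*(p-q)[[1,0]])))
print([onz(C,u,116).round(1) for u in[(266,190),(297,190)]],r.pinch_z)
print([onz(C,u,45).round(1) for u in[(250,85),(465,79),(260,266),(450,258)]])
E
```

```text
[ 391.9 -104.4  116. ] [ 387.  -248.4  116. ] [ 389.4 -176.4  116. ] 144.0713488701106 88.06179343684495
[array([ 376.8, -171.3,  116. ]), array([ 401.5, -173. ,  116. ])] -18.700000000000003
[array([365.8, -85.4,  45. ]), array([569.4, -91.3,  45. ]), array([ 359.9, -268.2,   45. ]), array([ 564.3, -273.9,   45. ])]
```

Call:
step_arm(
  deltas=[
    {"fingers": -0.2, "offset": [0.04, 0.13, -0.9], "yaw": 0.012},
    {"fingers": -0.2, "offset": [0, 0, -0.9], "yaw": 0},
    {"fingers": -0.2, "offset": [0, 0, -0.5], "yaw": 0},
    {"fingers": -0.2, "offset": [0, 0, -0.3], "yaw": 0},
    {"fingers": -0.2, "offset": [0, 0, 0], "yaw": 0},
  ],
)

```text
time_s: 6.65
ee_pos: [390.9, -166.2, 92.9]
ee_rot: [-89.8, 1.4, -90.5]
force: [-0.7, 0.5, -0.3]
gripper_width: 0.599
```

Call:
step_arm(
  deltas=[
    {"fingers": -0.2, "offset": [-0.02, -0.18, -0.17], "yaw": -0.008},
    {"fingers": -0.2, "offset": [0, 0, 0], "yaw": 0},
    {"fingers": 1, "offset": [0, 0, 0], "yaw": 0},
    {"fingers": 1, "offset": [0, 0, 0], "yaw": 0},
    {"fingers": 1, "offset": [0, 0, 0], "yaw": 0},
    {"fingers": 1, "offset": [0, 0, 0], "yaw": 0},
  ],
  squeeze=60,
)

```text
time_s: 7.4
ee_pos: [390.5, -177.4, 84.5]
ee_rot: [-89.7, 1.3, -91.9]
force: [1.2, 0.7, -2.0]
gripper_width: 0.247
```

Call:
step_arm(
  deltas=[
    {"fingers": 1, "offset": [0, 0, 0.3], "yaw": 0},
    {"fingers": 1, "offset": [0, 0, 0.4], "yaw": 0},
    {"fingers": 1, "offset": [0, 0, 0.5], "yaw": 0},
    {"fingers": 1, "offset": [0, 0, 0.7], "yaw": 0},
    {"fingers": 1, "offset": [0, 0, 0.8], "yaw": 0},
    {"fingers": 1, "offset": [0, 0, 0.8], "yaw": 0},
    {"fingers": 1, "offset": [0, 0, 0.5], "yaw": 0},
    {"fingers": 1, "offset": [0, 0, 0], "yaw": 0},
  ],
)

```text
time_s: 8.4
ee_pos: [389.1, -175.8, 331.4]
ee_rot: [-89.7, 1.4, -91.9]
force: [-0.4, -0.7, -3.7]
gripper_width: 0.248
```

```bash
python3 - <<'E'
from h import *
st=r.read_state();a=snap('wrist','w3.png');a=snap('scene','s3.png');b=snap('side','d3.png')
print(st['joints'].round(1))
cv2.imwrite('pics/c3.png',np.hstack([cv2.resize(a[120:300,140:380],(400,300)),cv2.resize(b[100:355,200:540],(400,300))])[:,:,::-1])
E
```

```text
[-35.2   3.9  -9.6  77.1   1.3  56.7]
```

View pics/c3.png

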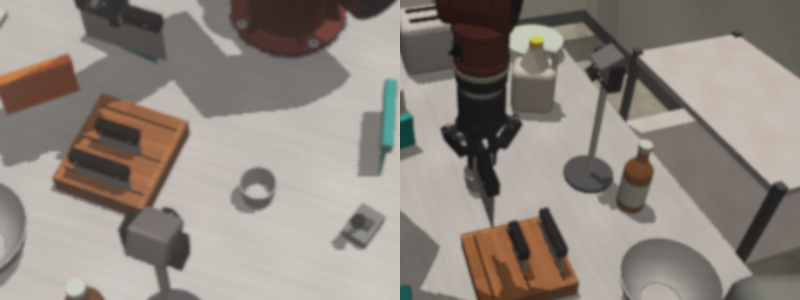

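The scraper is held and the other two are still in place. The moves only offer yaw, but the camera looks down about 30°, so the tool has to tilt. I'll centre it in front of the camera, then go to the edge of the arm's reach in free space and see how the orientation responds.

Call:
step_arm(
  deltas=[
    {"fingers": 1, "offset": [0, 0.7, 0.3], "yaw": 0},
    {"fingers": 1, "offset": [0, 0.8, 0.3], "yaw": 0},
    {"fingers": 1, "offset": [0, 0.8, 0.3], "yaw": -0.01},
    {"fingers": 1, "offset": [0, 0.8, 0.3], "yaw": -0.01},
    {"fingers": 1, "offset": [0, 0.5, 0.5], "yaw": 0},
    {"fingers": 1, "offset": [0, 0, 0.7], "yaw": 0},
    {"fingers": 1, "offset": [0, 0, 0.7], "yaw": 0},
    {"fingers": 1, "offset": [0, 0, 0.5], "yaw": 0},
  ],
)

```text
time_s: 9.55
ee_pos: [382.5, 49.1, 536.6]
ee_rot: [-91.4, 1.9, -95.7]
force: [0.5, -0.7, -2.4]
gripper_width: 0.246
```

```bash
python3 - <<'E'
from h import *
print(r.read_state()['joints'].round(1))
E
```

```text
[ -5.2   4.2  21.8 108.9   1.9  90.4]
```

Call:
step_arm(
  deltas=[
    {"fingers": 1, "offset": [0, 0, 0.5], "yaw": 0},
    {"fingers": 1, "offset": [0, 0, 0.5], "yaw": 0},
    {"fingers": 1, "offset": [0, 0, 0.5], "yaw": 0},
  ],
)

```text
time_s: 9.93
ee_pos: [380.7, 49.7, 586.0]
ee_rot: [-89.5, 1.9, -95.7]
force: [-0.0, 0.1, -1.5]
gripper_width: 0.246
```

```bash
python3 - <<'E'
from h import *
print(r.read_state()['joints'].round(1))
E
```

```text
[ -5.2   5.8  32.1 115.7   1.9  90.5]
```

Call:
step_arm(
  deltas=[
    {"fingers": 1, "offset": [0, 0, 0.5], "yaw": 0},
    {"fingers": 1, "offset": [0, 0, 0.5], "yaw": 0},
    {"fingers": 1, "offset": [0, 0, 0.5], "yaw": 0},
    {"fingers": 1, "offset": [0, 0, 0.5], "yaw": 0},
  ],
)

```text
time_s: 10.42
ee_pos: [374.9, 51.7, 617.4]
ee_rot: [-84.5, 2.1, -95.7]
force: [0.1, 0.8, -3.1]
gripper_width: 0.251
```

```bash
python3 - <<'E'
from h import *
print(r.read_state()['joints'].round(1))
E
```

```text
[ -5.    3.1  34.5 115.8   2.   90.8]
```

At the joint-4 limit the tool tilts outward (roll −84.5) and keeps the tilt, so I continue.

Call:
step_arm(
  deltas=[
    {"fingers": 1, "offset": [0, 0, 0.6], "yaw": 0},
    {"fingers": 1, "offset": [0, 0, 0.6], "yaw": 0},
    {"fingers": 1, "offset": [0, 0, 0.6], "yaw": 0},
    {"fingers": 1, "offset": [0, 0, 0.6], "yaw": 0},
    {"fingers": 1, "offset": [0, 0, 0.6], "yaw": 0},
    {"fingers": 1, "offset": [0, 0, 0.6], "yaw": 0},
  ],
)

```text
time_s: 11.18
ee_pos: [374.2, 56.6, 678.8]
ee_rot: [-74.7, 2.4, -95.6]
force: [0.9, -1.7, -1.6]
gripper_width: 0.248
```

```bash
python3 - <<'E'
from h import *
print(r.read_state()['joints'].round(1))
E
```

```text
[-4.200e+00  1.000e-01  4.120e+01  1.158e+02  1.900e+00  9.200e+01]
```

Call:
step_arm(
  deltas=[
    {"fingers": 1, "offset": [0, -0.05, 0.6], "yaw": 0},
    {"fingers": 1, "offset": [0, -0.05, 0.6], "yaw": 0},
    {"fingers": 1, "offset": [0, -0.05, 0.6], "yaw": 0},
    {"fingers": 1, "offset": [0, -0.05, 0.6], "yaw": 0},
    {"fingers": 1, "offset": [0, 0, 0.6], "yaw": 0},
    {"fingers": 1, "offset": [0, 0, 0.6], "yaw": 0},
    {"fingers": 1, "offset": [0, 0, 0.6], "yaw": 0},
  ],
)

```text
time_s: 12.05
ee_pos: [381.3, 51.1, 754.7]
ee_rot: [-63.2, 2.6, -95.6]
force: [-0.2, -0.7, -2.1]
gripper_width: 0.252
```

```bash
python3 - <<'E'
from h import *
st=r.read_state();print(st['joints'].round(1))
C=r.get_calibration('wrist');w=snap('wrist','w4.png');a=snap('scene','s4.png');b=snap('side','d4.png')
W=np.array(C['world_from_camera']);print(W.round(2))
print(proj(C,[748,31,339]),proj(C,[715,31,320]))
cv2.imwrite('pics/c4.png',np.hstack([cv2.resize(w,(560,420)),np.vstack([cv2.resize(a[234:294,190:270],(240,180)),cv2.resize(b[124:190,335:415],(240,198)),np.zeros((42,240,3),np.uint8)])])[:,:,::-1])
E
```

```text
[ -5.1  -1.2  51.4 115.8   2.1  91.6]
[[ 8.9000e-01 -2.3000e-01  4.0000e-01  3.2481e+02]
 [-1.1000e-01 -9.5000e-01 -3.0000e-01  1.2597e+02]
 [ 4.5000e-01  2.2000e-01 -8.7000e-01  8.8639e+02]
 [ 0.0000e+00  0.0000e+00  0.0000e+00  1.0000e+00]]
[355.45849042 145.60488384] [335.13027252 147.5651003 ]
```

View pics/c4.png

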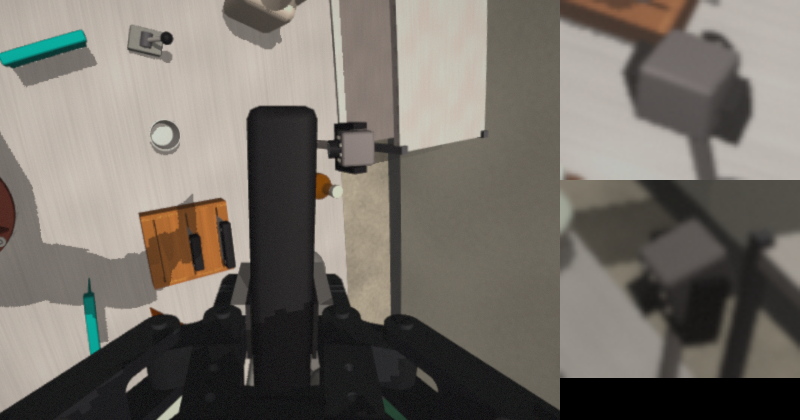

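The wrist view now shows the inspection camera at (358,147), with its lens pointing left to about (330,147). The handle is held at (282,110–385). I'll enlarge this to refine the camera's pose.

```bash
python3 - <<'E'
from h import *
w=cv2.imread('pics/w4.png');a=cv2.imread('pics/s4.png');b=cv2.imread('pics/d4.png')
f=lambda im,x,y,w,h:np.clip(cv2.resize(im[y:y+h,x:x+w],None,fx=10,fy=10,interpolation=cv2.INTER_CUBIC)*1.7,0,255).astype(np.uint8)
cv2.imwrite('pics/c5.png',np.hstack([f(w,315,118,40,60)[:,:],f(w,355,118,0+25,60),np.zeros((600,0,3),np.uint8)]) if 0 else np.hstack([f(w,318,118,40,60),f(b,356,128,40,60)]))
E
```

```text
(no output)
```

View pics/c5.png

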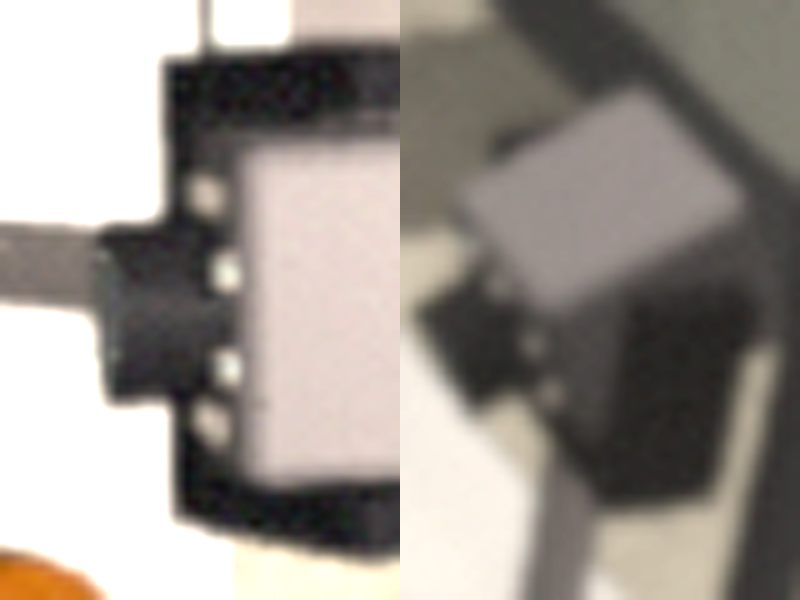

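```bash
cat > fit2.py <<'E'
import fit;from fit import *
C=r.get_calibration('wrist')
wr={(-1,1):(342.3,132.2),(-1,-1):(343,166),(1,1):(374.5,130),(1,-1):(375,164.8)}
sd.update({(-1,1):(362.2,148),(-1,-1):(370.5,158.8),(1,1):(380,137.2),(1,-1):(390.2,147.5)})
L=[(C,(328.5,149.8)),(D,(360.7,164.5))]
def F(p,h=None):
    M=R(p[3],p[4]);e=[];h=p[6] if len(p)>6 else 30
    for cal,d in((S,sc),(D,sd),(C,wr)):
        for k,v in d.items(): e.append(proj(cal,p[:3]+M@np.array([h*k[0],h*k[1],h]))-v)
    for cal,v in L: e.append(proj(cal,p[:3]-M@[p[5],0,0])-v)
    return np.concatenate(e)
if __name__=='__main__':
  print('lens tri',tri(*[ray(c,v) for c,v in L]))
  for x0 in([738,28,345,0,.4,50],[738,28,345,0,.4,50,30]):
    s=least_squares(F,x0,x_scale=[10,10,10,.1,.1,10,3][:len(x0)],loss='soft_l1')
    M=R(s.x[3],s.x[4]);l=s.x[:3]-M@[s.x[5],0,0]
    print(s.x[:3].round(1),np.degrees(s.x[3:5]).round(1),s.x[5:],'lens',l.round(1),'focus',(l-M@[170,0,0]).round(1))
    print(s.fun.round(1))
    up=M[:,2];g=l-M@[170,0,0]+49*up;print('grip',g.round(1),'tcp',(g-18.7*up).round(1))
E
python3 fit2.py; python3 - <<'E'
from bench import r
import numpy as np
from scipy.spatial.transform import Rotation as R
for e in([-63.2,2.6,-95.6],[-60,0,-95.6]):print(R.from_euler('xyz',e,degrees=True).as_matrix().round(2))
E
```

```text
lens tri (array([697.96288376,  29.64407344, 321.9453569 ]), [np.float64(0.12706891522686264), np.float64(0.12706891522680883)])
[747.3  29.7 339.2] [-2.6 28. ] [51.06634233] lens [702.2  31.8 315.3] focus [552.3  38.7 235.5]
[-2.8 -1.   1.1 -2.1 -0.2  1.  -1.8 -0.1 -2.  -0.3 -0.4  1.3  0.7 -1.7
  1.4  0.  -0.8 -0.  -0.7 -0.3  0.7  0.2  0.3 -1.  -0.1 -1.7  0.7  1.5]
grip [529.3  39.7 278.8] tcp [538.1  39.3 262.3]
[746.8  30.3 340.7] [-2.8 28.2] [51.26189336 28.25473074] lens [701.7  32.5 316.4] focus [552.1  39.7 236. ]
[-2.2 -0.2  0.3 -1.7 -0.5  0.4 -0.6 -0.2 -1.2 -0.4 -0.1  0.5  0.4 -1.1
  0.3 -0.1  0.2  0.5  0.2 -1.7 -0.2  0.9 -0.7 -2.2 -0.1 -2.   0.5  1. ]
grip [528.9  40.8 279.2] tcp [537.7  40.4 262.7]
[[-0.1   0.45  0.89]
 [-0.99 -0.   -0.11]
 [-0.05 -0.89  0.45]]
[[-0.1   0.5   0.86]
 [-1.   -0.05 -0.08]
 [-0.   -0.87  0.5 ]]
```

The camera pose agrees to a few mm: lens about (699,30,320), tilt about 27.5°, yaw about −3°. The tool already has a 26.8° tilt. TCP target is about (534,38,268) at yaw about −92.5, so I move down.

Call:
step_arm(
  deltas=[
    {"fingers": 1, "offset": [0.1, 0, -0.5], "yaw": 0},
    {"fingers": 1, "offset": [0.2, 0, -0.7], "yaw": 0},
    {"fingers": 1, "offset": [0.2, 0, -0.8], "yaw": 0},
    {"fingers": 1, "offset": [0.2, 0, -0.8], "yaw": 0},
    {"fingers": 1, "offset": [0.2, 0, -0.8], "yaw": 0},
    {"fingers": 1, "offset": [0.2, 0, -0.8], "yaw": 0.008},
    {"fingers": 1, "offset": [0.2, -0.1, -0.8], "yaw": 0.008},
    {"fingers": 1, "offset": [0.2, -0.1, -0.6], "yaw": 0},
  ],
)

```text
time_s: 13.2
ee_pos: [471.5, 39.7, 391.3]
ee_rot: [-63.4, 2.6, -92.5]
force: [0.3, -0.5, -2.4]
gripper_width: 0.248
```

Call:
step_arm(
  deltas=[
    {"fingers": 1, "offset": [0.2, 0, -0.6], "yaw": 0},
    {"fingers": 1, "offset": [0.2, 0, -0.5], "yaw": 0},
    {"fingers": 1, "offset": [0.2, 0, -0.4], "yaw": 0},
    {"fingers": 1, "offset": [0.2, 0, -0.2], "yaw": 0},
    {"fingers": 1, "offset": [0.1, 0, -0.1], "yaw": 0},
    {"fingers": 1, "offset": [0, 0, 0], "yaw": 0},
  ],
)

```text
time_s: 13.95
ee_pos: [521.2, 39.8, 270.2]
ee_rot: [-64.3, 2.6, -92.6]
force: [-0.4, -0.1, -1.9]
gripper_width: 0.25
```

```bash
python3 - <<'E'
from h import *
print(r.read_state()['joints'].round(1))
C=r.get_calibration('wrist');w=snap('wrist','w6.png');a=snap('scene','s6.png');b=snap('side','d6.png')
g=lambda im:np.clip(im*1.5,0,255).astype(np.uint8)
cv2.imwrite('pics/c6.png',np.hstack([cv2.resize(g(a[170:290,160:280]),(400,400)),cv2.resize(g(b[110:230,280:400]),(400,400))])[:,:,::-1])
cv2.imwrite('pics/w6.png',g(w)[:,:,::-1])
E
```

```text
[ -6.1  -4.7 -34.   35.2   3.9  88. ]
```

View pics/c6.png

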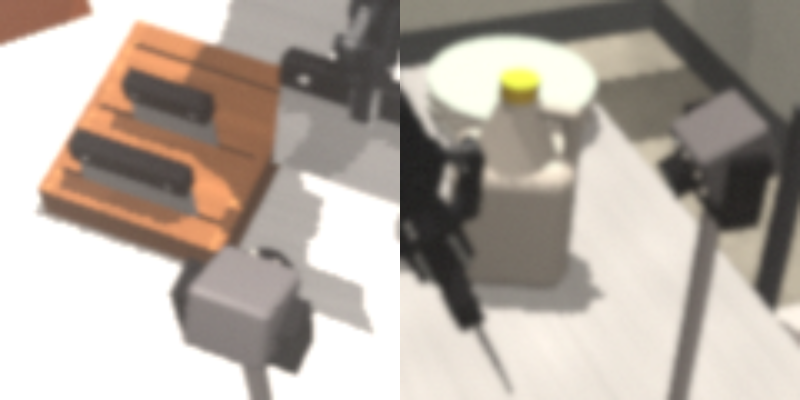

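View pics/w6.png

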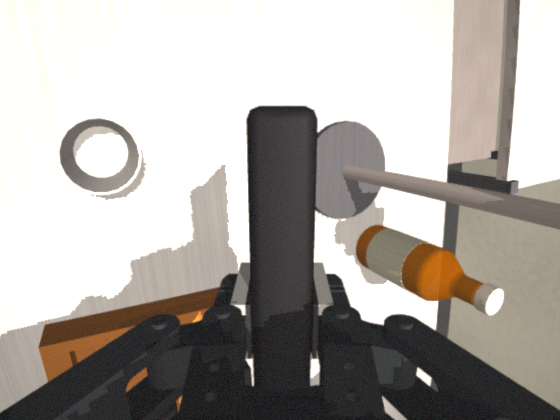

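Side crop: the blade's near lower corner is at about (313.6,227.6) and the handle leans back from the lens. I'll compare this with the prediction and work out the remaining correction.

```bash
python3 - <<'E'
from h import *
from scipy.spatial.transform import Rotation as R
st=r.read_state();M=R.from_euler('xyz',st['ee_rot'],degrees=True).as_matrix();t=st['ee_pos']
D=r.get_calibration('side')
print(t.round(1),'mid',(t+30.3*M[:,1]).round(1),'toolx',M[:,0].round(3),'z',M[:,2].round(3))
for off in(74,):
  print('corner px',proj(D,t+75.3*M[:,1]+75*M[:,0]),'handle low end',proj(D,t+(75.3-80)*M[:,1]+75*M[:,0]))
print('correct',(np.array([548.4,37,241.5])-(t+30.3*M[:,1])).round(1))
E
```

```text
[521.6  39.7 271.5] mid [534.9  40.4 244.3] toolx [-0.045 -0.998 -0.045] z [ 0.899 -0.06   0.435]
corner px [313.68078129 226.88162348] handle low end [302.43865086 208.48905174]
correct [13.5 -3.4 -2.8]
```

Call:
step_arm(
  deltas=[
    {"fingers": 1, "offset": [0.12, -0.03, -0.02], "yaw": 0},
    {"fingers": 1, "offset": [0.11, -0.03, -0.02], "yaw": 0},
    {"fingers": 1, "offset": [0, 0, 0], "yaw": 0},
    {"fingers": 1, "offset": [0, 0, 0], "yaw": 0},
    {"fingers": 1, "offset": [0, 0, 0], "yaw": 0},
    {"fingers": 1, "offset": [0, 0, 0], "yaw": 0},
    {"fingers": 1, "offset": [0, 0, 0], "yaw": 0},
  ],
)

```text
time_s: 14.98
ee_pos: [536.7, 35.8, 270.5]
ee_rot: [-64.1, 2.6, -92.6]
force: [-0.0, 1.1, -2.3]
gripper_width: 0.251
```

Call:
step_arm(
  deltas=[
    {"fingers": 1, "offset": [0, 0, 0], "yaw": 0},
    {"fingers": 1, "offset": [0, 0, 0], "yaw": 0},
    {"fingers": 1, "offset": [0, 0, 0], "yaw": 0},
    {"fingers": 1, "offset": [0, 0, 0], "yaw": 0},
  ],
)

```text
time_s: 15.48
ee_pos: [536.6, 35.8, 270.5]
ee_rot: [-64.1, 2.6, -92.6]
force: [-0.6, 0.1, -1.6]
gripper_width: 0.25
```

```bash
python3 - <<'E'
from h import *
from scipy.spatial.transform import Rotation as R
st=r.read_state();M=R.from_euler('xyz',st['ee_rot'],degrees=True).as_matrix();t=st['ee_pos']
mid=t+30.3*M[:,1];print('mid',mid.round(1),'err',(mid-[548.4,37,241.5]).round(1),'vs fit',(mid-[552.3,38.7,235.5]).round(1),st['ee_rot'],st['joint_vel'].round(2),st['gripper_width'])
print('dist mid-lens',np.linalg.norm(mid-[699,30.5,320]))
E
```

```text
mid [549.9  36.5 243.3] err [ 1.5 -0.5  1.8] vs fit [-2.4 -2.2  7.8] [-64.05961138   2.59122803 -92.56036725] [-0.04  0.04 -0.02 -0.   -0.04  0.03] 0.25030207521744624
dist mid-lens 167.78266120271152
```

```bash
python3 -c "
from bench import r
print(r.hand_in())"
```

```text
the job is handed in; nothing more can be done
None
```

The lamp lever is fully over, and the wide scraper was held steady in front of the camera when I handed in at about 15.5 s of 53 s. Hand-in gives no verdict, so the figures below are my own checks.

**How it was done**
- **Lamp:** I pushed the lever with the closed fingers until it hit its stop. A close-up afterwards showed it leaning to the on side.
- **Scraper:** I gripped the wide scraper across its handle and lifted it clear.
- **Tilt:** The moves only offer yaw, so I raised the arm until joint 4 reached its limit. The tool then tilted outward, and I carried that tilt down to the camera.

**Last checks**

| Check | Result |
|---|---|
| Blade middle to estimated focus | about 2.5 mm, or about 8.5 mm against the other estimate |
| Blade middle to lens | 168 mm (wanted 170) |
| Blade tilt | 25.9°, camera estimated at 27–28° |
| Handle direction | yaw about −2.6°, level within about 2.6° |
| Grip and motion | jaw opening about 21 mm, joint speeds about zero |
| Blade corner in the side picture | within about 1 pixel of prediction |
| Other two scrapers | no sign of having moved in the last view |

**What disagreed:** my two estimates of the lens height differed by about 6 mm. Estimates of the camera's yaw ranged from −5.6° to +1°. Both are well inside the 30 mm and 12° limits.

**Not checked:** I never measured the blade face's angle to the camera directly. It follows from the tool pose. I viewed 10 pictures in all.

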